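# Click the recorder's knurled dial to the green dot and press start

## Task

With a fingertip on the recorder's big knurled dial, turn it by friction until its white pointer clicks in at the green dot; only then press the red start key all the way down, let it come up again and take your hand away. Nothing needs gripping or lifting: leave the red clamp and the tape roll on the recorder and the blue-bulbed electrode beside it where they are.

Things in the scene. Friction and masses are not known exactly. Their poses are not given: they have to be found in the camera images.
- recorder: the recorder, a blue-grey box with a pale lower half fixed to the table, 260 x 420 x 60 mm, turned by up to 20 degrees. Origin on the table under the dial's axis; z up, x away from the operator, y to the operator's left. Its flat deck, 60 mm above the table, reaches from x -95 to 155 mm and y -145 to 265 mm; keyboard and display (11 mm above the deck) fill y over 95 mm
- dial_top (a point): centre of the flat top of the dial, 88 mm above the table: a dark round knurled knob, 92 mm diameter, 22 mm high, white pointer line on top; too wide to pinch, so a fingertip pressed on its top (or rim) drags it round by friction. It is sprung: it sinks up to 5 mm under the finger, from 2 N at first to about 10 N at the stop, and rises when let go
- dial_pointer (a point): point in line with the dial's white pointer line, at the height of the dial's top and 60 mm from its axis (just outside the 46 mm knob), so straight above the ring of dots. It turns with the dial. At the start it settles at one of the two click positions without coloured dots in the half of the ring away from the operator
- dial (a joint): angle of the dial in rad, growing counter-clockwise seen from above; 0 has the pointer along the recorder's +x; click positions every 0.785 rad. It turns endlessly both ways; getting over a click takes about 0.065 N m (some 2 N of drag 30 mm from the axis), and let go in between it snaps to the nearest click
- start_key (a joint): travel of the red start key: 0 up, 0.006 m fully down
- start_key_top (a point): centre of the top face of the red round start key (28 mm diameter) in its dark collar on the recorder's deck, 129 mm from the dial's axis; about 5 N takes it fully down 6 mm, it springs back
- dot_green: flat green dot on the deck, 18 mm across and 2 mm thick, 60 mm from the dial's axis, at one of its click positions; origin at the centre of its underside. The four coloured dots change places. This is the one to set
- dot_yellow: flat yellow dot on the deck, 18 mm across and 2 mm thick, 60 mm from the dial's axis, at one of its click positions; origin at the centre of its underside. The four coloured dots change places
- dot_blue: flat blue dot on the deck, 18 mm across and 2 mm thick, 60 mm from the dial's axis, at one of its click positions; origin at the centre of its underside. The four coloured dots change places
- dot_orange: flat orange dot on the deck, 18 mm across and 2 mm thick, 60 mm from the dial's axis, at one of its click positions; origin at the centre of its underside. The four coloured dots change places
- clamp_red: red electrode clamp, 85 x 26 x 34 mm, lying on the deck beyond the dial; origin at the centre of its underside; to be left alone
- tape_roll: roll of paper tape, 60 mm across, 18 mm high, on the deck beyond the dial; origin at the centre of its underside; to be left alone
- bulb_a: electrode with blue rubber bulb, 32 mm across, 50 mm high, on the table to the right of the recorder; origin at the centre of its underside; to be left alone

How it is judged:
On the way, in this order (a step that is already met when the one before it is completed fails the run):
1. the dial's pointer rests at the green dot (horizontal distance between dial_pointer and dot_green below 0.006 m and velocity of joint dial between -0.1 and 0.1 rad/s), for 0.3 s.
2. the start key is pressed down with the dial at the green dot (horizontal distance between dial_pointer and dot_green below 0.006 m and value of joint start_key above 0.0045 m), for 0.05 s.
At the end, for the whole second after the job is handed in: the pointer point is within 6 mm (about 6 degrees) of the green dot's centre seen from above, the dial is at rest, and the start key is up again (within 1.5 mm) after having been pressed at least 4.5 mm down with the dial at the green dot (horizontal distance between dial_pointer and dot_green below 0.006 m and velocity of joint dial between -0.05 and 0.05 rad/s and value of joint start_key below 0.0015 m); the robot touches nothing.
It fails at once if the start key is pressed (over 3 mm) while the dial is not at the green dot (not (horizontal distance between dial_pointer and dot_green below 0.006 m) and value of joint start_key above 0.003 m).
It fails at once if a bystander is lifted, carried or pushed more than 15 mm (distance of any of clamp_red, tape_roll, bulb_a from where it was at the start of the episode above 0.015 m).
It also fails if it takes over 48 s, if anything falls off the work surface, if the arm or the gripper's body presses on something with over 40 N, if the wrist force passes 120 N, or if a joint passes its speed limit or range.

## Robot

A 6-joint arm with a two-finger parallel gripper is mounted at the origin on the work surface. World frame = base frame: x ahead of the robot, y to its left, z up, the work surface at z = 0. Lengths are in m, angles in rad, forces in N, time in s.
With the tool pointing down it reaches from about 0.2 to 0.875 m from the base axis. Payload 3.4 kg.
Tool frame: the origin (TCP) lies between the finger pads; the fingertips stand 25 mm ahead of it and the grasp point (between the pads) lies 6 mm ahead of it (r.nose_length is the z of the fingertips in the tool frame, in m); z points along the fingers, x is the direction in which the jaws open and shut, and the axes are right-handed (so a half turn about z gives the same grasp; the last joint's range is limited). The gripper opens to 94 mm and grips with 3 to 60 N. Pads are 16 mm wide; open, the fingers measure 119 mm over their backs; the gripper's body (75 mm by 177 mm) begins 78 mm behind the grasp point.
Start: joints at [-1.349, 0.276, 1.505, -0, 1.361, -0.121], TCP at [0.193, -0.542, 0.23] pointing down, gripper open.
Joint ranges: [-2.89, 2.89], [-0.75, 2.08], [0.22, 2.7], [-1.18, 4.32], [0.11, 2.71], [-2.7, 2.7]. Speed limits (rad/s): [2.57, 2.57, 3.14, 3.14, 3.14, 3.14].

## Interface

Orientations are given as a unit quaternion [w, x, y, z].
In Python, from plant import r, gripper_to, inverse_kinematics, vision, models, telemetry gives the robot as it stands. Calls block until the motion is done:
- r.move_to(position, orientation): joint-space move of the TCP to a pose.
- r.move_l(position, rot=None, vel=0.15, guard=None): straight line of the TCP; rot=None keeps the orientation; vel is the mean speed in m/s. With guard (N) it stops when the force on the tool has changed by that much, and returns True; else False.
- r.movej(angles): joint-space move.
- gripper_to(opening, f_grip=None): finger opening in m; f_grip is the grip in N (None keeps the last); returns when the fingers have stopped.
- r.hold(seconds).
- inverse_kinematics(position, orientation): joint angles nearest the present ones, or None.
- vision.snapshot(name): name is "side" or "top" or "wrist"; returns the picture (384x512x3 uint8, red, green, blue); there is no depth.
- vision.get_calibration(name): a dict with "fx", "fy", "cx", "cy" (pixels), "D" ([k1, k2, p1, p2, k3] as OpenCV has them; the pictures are not rectified), "position" and "orientation" of the camera in the world. Camera axes: x right, y down, z forward; pixel columns grow to the right and rows downward; lengths in m; the calibration is good to about 2 mm. A picture is of the moment at which its call begins: read the wrist's pose just before it. get_calibration takes no time and is no camera call; for the wrist camera it gives the pose at the moment of the call.
A pose or a line that the arm cannot do raises r.PlanningError and nothing moves.
- r.sign_off(): hands the job in, once; it reports no verdict.
Trained networks look in the newest picture that a camera, given by its name, has taken for a name from the list of things; names that differ only in an ending like _2 or _b are one class to them, and where a whole thing is asked for, a point or a joint stands for the part that bears it (a point fixed in the world has none). Each returns a list of dicts, best first, with "score" (0 to 1); they miss things now and then, are a little off and sometimes report something else, mostly with a low value. They report only what shows in the picture. A call takes as long as a camera call.
- models.boxes_of(thing, camera): "at" ([x, y, z] in m, in world coordinates, good to about 4 mm: the middle of the surface that is visible of it).
- models.regions_of(thing, camera): "pixels" (384x512 bool, what is visible of it).
- models.mark_of(thing, camera): "at" ([x, y, z] in m, in world coordinates, good to about 4 mm: a listed point, or the origin of a listed thing).
Readings, each from a call of its own:
- telemetry.current_t(): time.
- telemetry.current_joints(): joint angles.
- telemetry.current_dq(): joint speeds.
- telemetry.current_joint_efforts(): joint torques, N m.
- telemetry.current_ee_pos(): TCP position.
- telemetry.current_tool_rot(): TCP orientation.
- telemetry.current_wrist_force(): force on the tool from outside, world axes, zero at the start.
- telemetry.current_torque(): the same for the moment, N m.
- telemetry.current_opening(): finger opening in m.
Only numpy, scipy, OpenCV 4.12 (cv2) and the standard library are available. Lean on these libraries where they do the work, as an engineer would, in place of code of your own. Each camera call takes 0.05 s, during which the arm holds its last target.

## Working session

There is one attempt and no reset: what is moved stays moved. The work goes in short steps, each a Python script; the robot and the scene stay as the last script left them, time stands still between calls to the robot, and variables do not carry over. Pictures are saved under pics/ and viewed, and the job is handed in when it is done.

```bash
ls; mkdir -p pics; python3 - <<'E'
from plant import r, vision, models, telemetry
import cv2
print(telemetry.current_t(), telemetry.current_ee_pos(), telemetry.current_tool_rot(), r.nose_length, telemetry.current_opening())
for c in ("top","side"):
    im=vision.snapshot(c); cv2.imwrite(f"pics/a_{c}.png",cv2.resize(im[:,:,::-1],None,fx=1.5,fy=1.5))
    for n in ("dial_top","dial_pointer","start_key_top","dot_green","dot_yellow","dot_blue","dot_orange","recorder","clamp_red","tape_roll","bulb_a"):
        m=models.mark_of(n,c); print(c,n,[( [round(v,4) for v in d["at"]],round(d["score"],2)) for d in m[:2]])
print(telemetry.current_t())
E
```

```text
pics
0.0 [ 0.19313953 -0.54105728  0.22963373] [-5.85060066e-04  8.17327984e-01 -5.76172015e-01 -6.58536782e-04] 0.025 0.09396653122433336
top dial_top [([0.5272, -0.072, 0.0882], 0.93)]
top dial_pointer [([0.5703, -0.0321, 0.0914], 0.61), ([0.529, -0.0741, 0.0882], 0.23)]
top start_key_top [([0.4475, -0.1779, 0.083], 0.49)]
top dot_green [([0.5135, -0.1323, 0.0614], 0.51)]
top dot_yellow [([0.4912, -0.0258, 0.064], 0.54)]
top dot_blue [([0.5593, -0.122, 0.0624], 0.38)]
top dot_orange [([0.535, -0.0198, 0.0605], 0.48)]
top recorder [([0.5226, -0.0741, -0.0], 0.87)]
top clamp_red [([0.6355, -0.1595, 0.0596], 0.72)]
top tape_roll [([0.6487, -0.0523, 0.0622], 0.96)]
top bulb_a [([0.4747, -0.2852, -0.0022], 0.61), ([0.6491, -0.051, 0.0601], 0.44)]
side dial_top [([0.5262, -0.0704, 0.0884], 0.67)]
side dial_pointer [([0.5709, -0.0391, 0.0877], 0.56)]
side start_key_top [([0.4465, -0.1747, 0.0808], 0.79)]
side dot_green [([0.5194, -0.1349, 0.0588], 0.65)]
side dot_yellow [([0.4891, -0.0244, 0.0595], 0.44)]
side dot_blue [([0.5621, -0.122, 0.0664], 0.59)]
side dot_orange []
side recorder [([0.5252, -0.0748, -0.0018], 0.65)]
side clamp_red [([0.6391, -0.1651, 0.0585], 0.67), ([0.5163, -0.134, 0.0599], 0.19)]
side tape_roll [([0.6445, -0.0532, 0.0629], 0.81)]
side bulb_a [([0.4727, -0.2836, 0.0007], 0.6)]
1.2
```

View pics/a_top.png

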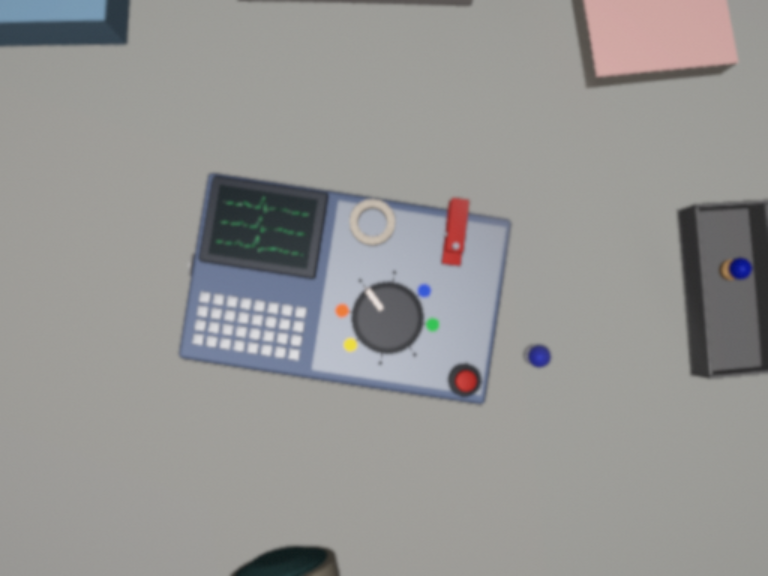

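View pics/a_side.png

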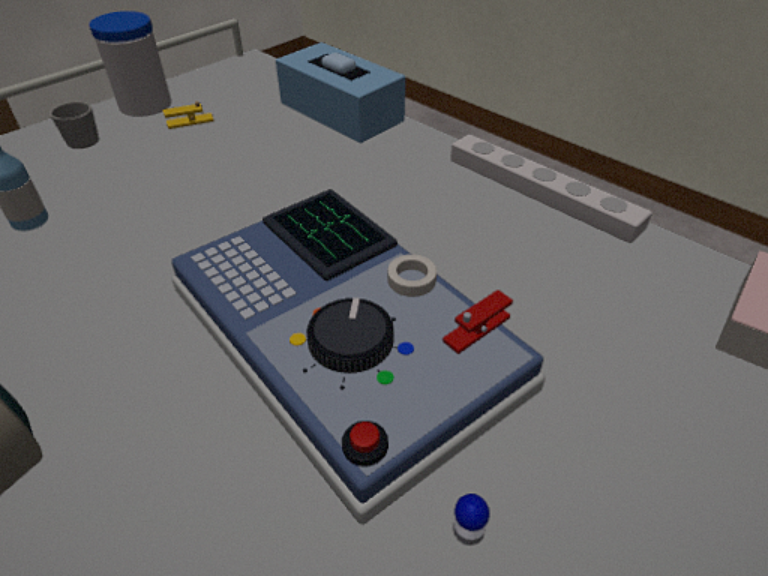

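The top view shows the dial at (387,317), its pointer toward (368,290), green dot at (432,324) and key at (465,381), which agrees with the models. The recorder's yaw is about -8.5°, so the dial needs about -135°. I'll refine that with the wrist camera.

```bash
cat > h.py <<'E'
import numpy as np, cv2
from plant import r, gripper_to, inverse_kinematics, vision, models, telemetry
def q(psi): # tool down, tool x at heading psi
    return np.array([0,np.cos(psi/2),np.sin(psi/2),0])
def snap(c,name,f=1.5):
    im=vision.snapshot(c); cv2.imwrite(f"pics/{name}.png",cv2.resize(im[:,:,::-1],None,fx=f,fy=f)); return im
E
python3 - <<'E'
from h import *
C=np.array([.5267,-.0712])
for deg in range(-270,271,30):
    a=inverse_kinematics([C[0],C[1],.12],q(np.radians(deg)))
    print(deg, None if a is None else np.round(a,2)[[0,5]])
try:
    r.move_to([.47,-.0712,.23],q(np.radians(-70)))
    gripper_to(0.0)
except r.PlanningError as e: print(e)
snap("wrist","w1"); 
for n in ("dial_top","dial_pointer","start_key_top","dot_green","dot_yellow","dot_blue","dot_orange"):
    m=models.mark_of(n,"wrist"); print(n,[( np.round(d["at"],4),round(d["score"],2)) for d in m[:2]])
print(telemetry.current_t(),telemetry.current_opening(),telemetry.current_wrist_force())
E
```

```text
-270 [-0.27 -1.84]
-240 [-0.27 -2.36]
-210 None
-180 None
-150 [-0.27  2.35]
-120 [-0.27  1.83]
-90 [-0.27  1.31]
-60 [-0.27  0.78]
-30 [-0.27  0.26]
0 [-0.27 -0.27]
30 [-0.27 -0.79]
60 [-0.27 -1.31]
90 [-0.27 -1.84]
120 [-0.27 -2.36]
150 None
180 None
210 [-0.27  2.35]
240 [-0.27  1.83]
270 [-0.27  1.31]
dial_top [(array([ 0.5235, -0.0729,  0.0878]), 0.9)]
dial_pointer []
start_key_top [(array([ 0.4436, -0.1779,  0.0784]), 0.64), (array([ 0.5142, -0.1321,  0.0591]), 0.48)]
dot_green [(array([ 0.516 , -0.1355,  0.0565]), 0.57), (array([ 0.4433, -0.1801,  0.0807]), 0.57)]
dot_yellow [(array([ 0.4875, -0.0238,  0.0605]), 0.69)]
dot_blue [(array([ 0.5603, -0.1215,  0.0637]), 0.65)]
dot_orange [(array([ 0.532 , -0.0172,  0.0621]), 0.49)]
4.9833 0.00023308114945740254 [ 0.45700929 -0.01916024 -0.04425666]
```

View pics/w1.png

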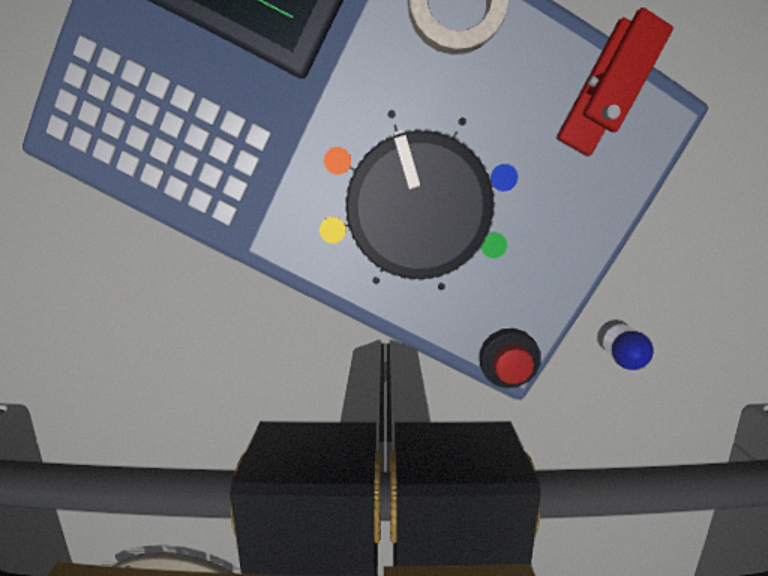

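Wrist view: dial at (420,204), pointer at (400,140), and green at (494,245), three clicks clockwise, so -135° confirmed. Now I'll press and drag, turning the tool along with the dial so nothing slips.

```bash
python3 - <<'E'
from h import *
C=np.array([.5253,-.0727]); R=.031; n=r.nose_length
def pose(ph,z): return [C[0]+R*np.cos(ph),C[1]+R*np.sin(ph),z+n]
def rot(ph): return q(ph+np.pi/2)
r.move_to(pose(0,.115),rot(0))
r.move_l(pose(0,.095),vel=.08)
g=r.move_l(pose(0,.080),vel=.02,guard=12)
p=telemetry.current_ee_pos(); z=p[2]-n
print("guard",g,z,telemetry.current_wrist_force(),telemetry.current_t())
for d in range(-15,-136,-15):
    ph=np.radians(d)
    r.move_l(pose(ph,z),rot(ph),vel=.035)
    print(d,np.round(telemetry.current_wrist_force(),1),np.round(telemetry.current_torque(),2))
r.hold(.3)
snap("top","t2")
r.move_l(pose(ph,z+.05),vel=.08)
snap("wrist","w2"); print(telemetry.current_t())
for n_ in ("dial_pointer","dot_green","start_key_top"): print(n_,[(np.round(d["at"],4),round(d["score"],2)) for d in models.mark_of(n_,"wrist")[:2]])
E
```

```text
guard True 0.08314684435215 [-1.96240127  1.14440134  9.26531298] 8.3917
-15 [-0.8  2.3  7.6] [ 0.44 -0.09 -0.01]
-30 [-0.9 -1.7  6.9] [-0.23 -0.   -0.05]
-45 [-0.9 -1.   7.4] [-0.15 -0.1  -0.03]
-60 [0.3 1.1 6.5] [ 0.11 -0.47 -0.  ]
-75 [ 1.  -0.5  7.8] [-0.13 -0.2  -0.03]
-90 [-0.9 -0.7  8.2] [-0.39  0.15  0.03]
-105 [ 1.3 -1.6  6.6] [-0.35 -0.26 -0.02]
-120 [ 0.8 -1.2  6.8] [-0.28 -0.23  0.  ]
-135 [-1.2  0.5  8.6] [ 0.13  0.23 -0.04]
13.2417
dial_pointer []
dot_green [(array([ 0.5175, -0.1345,  0.06  ]), 0.49), (array([ 0.5296, -0.0138,  0.0642]), 0.37)]
start_key_top []
```

View pics/w2.png

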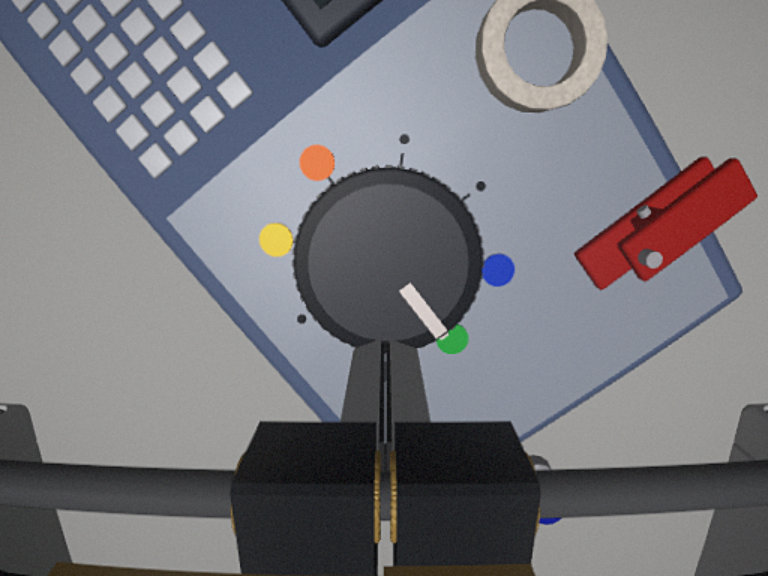

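The pointer is on the green dot: its line ends at (443,335) and the dot is at (452,339). Next I'll refine the key position and double-check the dial from the top and wrist cameras.

```bash
python3 - <<'E'
from h import *
from scipy.spatial.transform import Rotation as Ro
r.move_to([.42,-.13,.21],q(np.radians(-45)))
for c in ("top","side","wrist"):
    k=vision.get_calibration(c); im=snap(c,"k_"+c)
    m=models.regions_of("start_key_top",c); 
    hsv=cv2.cvtColor(im,cv2.COLOR_RGB2HSV); 
    red=((hsv[...,0]<8)|(hsv[...,0]>172))&(hsv[...,1]>150)&(hsv[...,2]>60)
    nl,lab,st,ce=cv2.connectedComponentsWithStats(red.astype(np.uint8))
    K=np.array([[k["fx"],0,k["cx"]],[0,k["fy"],k["cy"]],[0,0,1]])
    o=k["orientation"]; Rm=Ro.from_quat([o[1],o[2],o[3],o[0]]).as_matrix(); P=np.array(k["position"])
    for i in range(1,nl):
        if st[i,4]<30: continue
        u=cv2.undistortPoints(ce[i].reshape(1,1,2),K,np.array(k["D"]))[0,0]
        d=Rm@[u[0],u[1],1]
        print(c,ce[i].round(1),st[i,4],[np.round(P+d*(z-P[2])/d[2],4)[:2] for z in (.078,.082)])
    for n in ("start_key_top","dial_pointer","dot_green","dial_top"):
        print(n,[(np.round(d["at"],4),round(d["score"],2)) for d in models.mark_of(n,c)[:2]])
print(telemetry.current_t())
E
```

```text
top [303.  153.7] 431 [array([ 0.6371, -0.1585]), array([ 0.6366, -0.158 ])]
start_key_top [(array([ 0.6356, -0.1605,  0.0631]), 0.7), (array([ 5.245e-01, -7.570e-02,  3.000e-04]), 0.28)]
dial_pointer [(array([ 0.5174, -0.129 ,  0.0925]), 0.96)]
dot_green []
dial_top [(array([ 0.5283, -0.0739,  0.0855]), 0.68), (array([ 0.637 , -0.1598,  0.0626]), 0.44)]
side [318.8 213.6] 789 [array([ 0.6363, -0.163 ]), array([ 0.633 , -0.1651])]
side [242.4 290.4] 309 [array([ 0.4454, -0.1758]), array([ 0.4436, -0.1778])]
start_key_top [(array([ 0.444 , -0.1732,  0.0852]), 0.66)]
dial_pointer [(array([ 0.519 , -0.131 ,  0.0899]), 0.7)]
dot_green [(array([ 0.5171, -0.1364,  0.063 ]), 0.67)]
dial_top [(array([ 0.5264, -0.0694,  0.0861]), 0.59)]
wrist [458.1  47.5] 3098 [array([ 0.6382, -0.161 ]), array([ 0.6359, -0.1598])]
wrist [309.8 209.4] 627 [array([ 0.4447, -0.1768]), array([ 0.4452, -0.1754])]
start_key_top [(array([ 0.44  , -0.181 ,  0.0789]), 0.66)]
dial_pointer [(array([ 0.5156, -0.1323,  0.0843]), 0.57)]
dot_green [(array([ 0.5169, -0.1351,  0.0591]), 0.83), (array([ 0.4877, -0.0213,  0.0574]), 0.55)]
dial_top [(array([ 0.5261, -0.0729,  0.0905]), 0.67), (array([ 0.475 , -0.2832, -0.0034]), 0.43)]
14.7917
```

View pics/k_wrist.png

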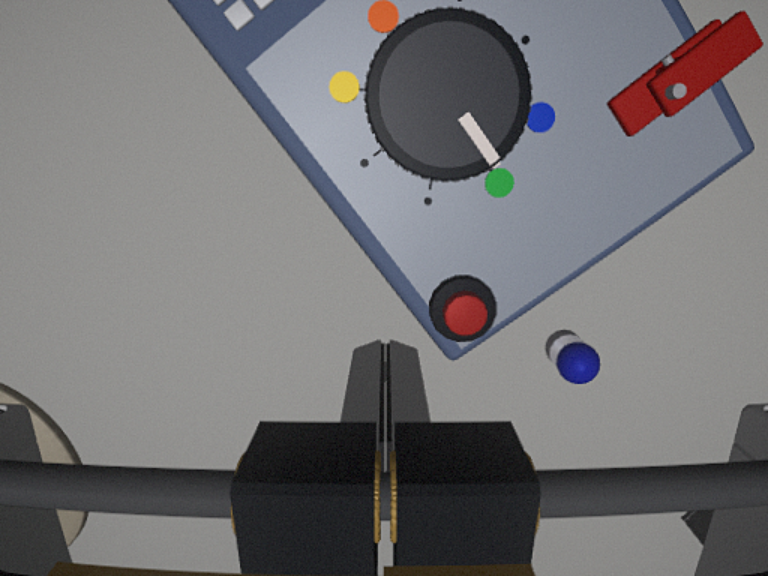

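View pics/k_top.png

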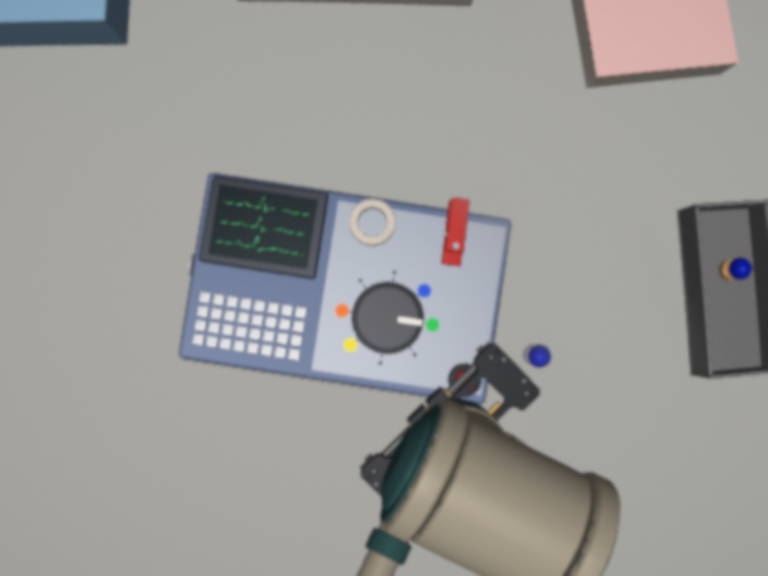

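The top view also shows the pointer aimed at green, pointer (410,321) and dot (432,324). The key sits at (0.445,-0.176), agreed by the side and wrist cameras. Pressing it now.

```bash
python3 - <<'E'
from h import *
n=r.nose_length; K=[.4449,-.1764]
r.move_to([*K,.105+n],q(np.radians(-45)))
f0=telemetry.current_wrist_force(); print(np.round(f0,1))
for z in np.arange(.088,.066,-.001):
    g=r.move_l([*K,z+n],vel=.02,guard=14)
    f=telemetry.current_wrist_force()[2]-f0[2]
    print(round(z,3),round(telemetry.current_ee_pos()[2]-n,4),round(f,1),g)
    if g or f>11: break
r.hold(.2); print(telemetry.current_wrist_force()-f0)
r.move_l([*K,.15+n],vel=.1)
r.move_to([.36,-.2,.26],q(np.radians(-45)))
for c in ("wrist","side","top"): snap(c,"e_"+c)
print(telemetry.current_t(),telemetry.current_wrist_force())
E
```

```text
[-0.1  0.3  1. ]
0.088 0.088 -1.5 False
0.087 0.087 -1.0 False
0.086 0.0859 -1.1 False
0.085 0.0849 -1.0 False
0.084 0.0839 -0.7 False
0.083 0.0829 -0.9 False
0.082 0.0821 0.7 False
0.081 0.0811 0.7 False
0.08 0.0801 1.5 False
0.079 0.0791 3.1 False
0.078 0.0781 2.7 False
0.077 0.0771 2.9 False
0.076 0.0763 4.3 False
0.075 0.0761 10.2 False
0.074 0.0759 17.5 False
[-3.16254673  1.26558636 17.23186717]
21.575 [-0.29737783 -0.12517016 -0.19354406]
```

View pics/e_side.png

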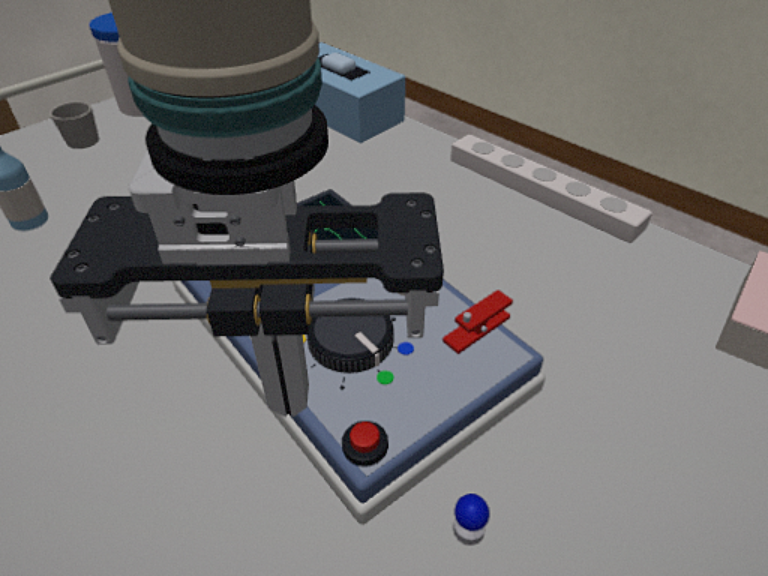

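View pics/e_wrist.png

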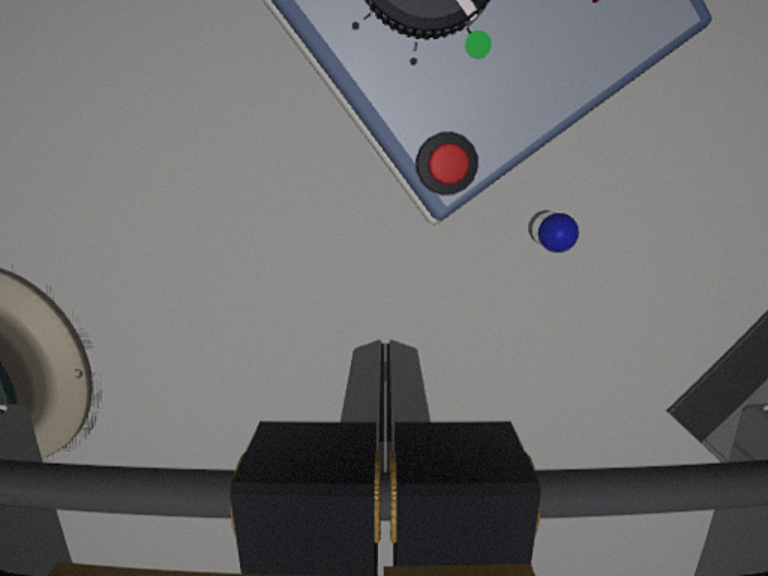

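The side view shows the key up at (365,436), as it was before the press. The pointer is still at the green dot (385,377), and the clamp and bulb have not moved. Travel was about 6 mm to a hard stop, so I'm handing in.

```bash
python3 -c "
from h import *
r.sign_off(); print(telemetry.current_t())"
```

```text
the job is handed in; nothing more can be done
the job is handed in; nothing more can be done
```

I turned the dial three clicks clockwise (135°) with the closed fingertips pressed on its top, then pressed the red start key, moved the arm clear and handed the job in. The clock stood at 21.6 s of the 48 s allowed just before hand-in, which gives no verdict.

- **Dial:** before the press, the top, side and wrist pictures showed the pointer at the green dot. The pointer positions the models gave lie in the dot's direction from the axis. The side view after the press showed it still there.
- **Key:** it went down about 6 mm, from first contact at 82 mm to a hard stop at 76 mm, with about 17 N at the stop. The last pictures show it up again.
- **Arm:** the wrist force was back near zero, with nothing touching.
- **Bystanders:** the clamp and the bulb look unmoved in the last side picture. The tape roll was hidden behind the arm there; it was in its place in the top picture before the press, and the arm did not go near it afterwards.
- **Disagreements:** some model answers were wrong or missing. The top camera took the red clamp for the start key, because the arm hid most of the key. I used the side and wrist cameras for the key, which agreed to about 2 mm.

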